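Index the leak tester's carrier and unload the canisters

ROBOT

A 6-joint arm with a two-finger parallel gripper is mounted at the origin on the work surface. World frame = base frame: x ahead of the robot, y to its left, z up, the work surface at z = 0. Lengths are in m, angles in rad, forces in N, time in s.
With the tool pointing down it reaches from about 0.375 to 0.925 m from the base axis. Payload 5.7 kg.
Tool frame: the origin (TCP) lies between the finger pads; the fingertips stand 11 mm ahead of it and the grasp point (between the pads) lies 8 mm behind it; z points along the fingers, y is the direction in which the jaws open and shut (so a half turn about z gives the same grasp; the last joint's range is limited). The gripper opens to 85 mm and grips with 20 to 120 N. Pads are 22 mm wide; open, the fingers measure 114 mm over their backs; the gripper's body (76 mm by 85 mm) begins 54 mm behind the grasp point. The pads swing forward as they close: fully open they stand 13 mm farther back than shut.
Start: joints at [-1.291, 0.359, 1.51, -0, 1.272, -0.115], TCP at [0.231, -0.554, 0.242] pointing down, gripper open.
Joint ranges: [-2.97, 2.97], [-1.01, 2.36], [0.21, 2.38], [-0.96, 4.11], [0.2, 2.71], [-2.98, 2.98]. Speed limits (rad/s): [2.39, 2.39, 3.14, 3.14, 3.14, 3.14].

INTERFACE

Orientations are given as a unit quaternion [w, x, y, z].
In Python, from plant import read_state, camera, job_done gives the robot as it stands.
- The arm moves only by the tool carry_out, never from a script. Its argument "moves" is a list of rows, each a list of 3 entries, a list of its own where there are three numbers: the shift along the tool's x, y, z in m, then the turn, a rotation vector about the tool's x, y, z in rad, then the finger opening in m, from 0 to 0.0854. A call has 1 to 8 rows; each row shifts and turns the commanded pose from where the row before left it, along the tool's axes as they then stand; what a row does not reach is not made up. A row lasts 1/12 s, in which the tool goes at most 41.7 mm and 7.16 degrees, less where a joint would pass 70% of its speed; a pose out of reach is approached as far as the arm can. A call is refused whole if a number of a shift passes 0.0417 or a number of a turn 0.125, either way. A call with a gripper value outside its range is refused whole. The fingers move at their own pace and stop on an object; "force" is the grip in N (left out, the last holds). Time passes only in rows, so rows that do not move let the fingers close. It gives the time, the measured TCP pose, the force and the opening at its end, in the units of the state.
- read_state(): the state, without advancing time (a new reading comes with each control period).
- camera(name): name is "scene" or "side" or "wrist"; returns a dict with "img" (384x512x3 uint8, blue, green, red), "z_map" (384x512 float32, m along the optical axis (not along the pixel's ray), 0 where there is no reading), "camera_matrix" (3x3 intrinsics, pixels), "k1" (the pictures are not rectified: a ray, as slopes to the right and down, at radius r is drawn at 1 + k1 r^2 times it, then the intrinsics apply), "R" (3x3) and "t" (3): a world point X has camera coordinates R X + t. Camera axes: x right, y down, z forward; pixel columns grow to the right and rows downward; lengths in m; the calibration is good to about 2 mm. A picture is of the moment at which its call begins.
- job_done(): hands the job in, once; it reports no verdict.
The state is a dict: "clock": time; "joints": joint angles; "qvel": joint speeds; "effort": joint torques, N m; "eef_pos": TCP position; "tool_rot": TCP orientation; "force": force on the tool from outside, world axes, zero at the start; "wrist_torque": the same for the moment, N m; "opening": finger opening in m.
Only numpy, scipy, OpenCV 4.12 (cv2) and the standard library are available. Lean on these libraries where they do the work, as an engineer would, in place of code of your own. Each camera call takes 0.05 s, during which the arm holds its last target. There are 200 camera calls.

TASK

The leak tester has finished with the two filter canisters on its sliding carrier. Push the carrier, canisters aboard, along its rail out from under the test head until it clicks into the unloading station, without running on to the end of the rail; then lift both canisters out of the carrier and stand them upright on the floor of the grey tote. The carrier must still be in the unloading station at the end; leave the jar and the screwdriver where they are.

Things in the scene. Friction and masses are not known exactly. Their poses are not given: they have to be found in the camera images.
- rail: the fixed leak tester: aluminium base plate 130 x 380 mm with two slide rods along its own y axis. Origin: on the bench under the middle of the rail. +y leads from the test head to the unloading station, +x away from the robot (yaw varies). A black tower 170 x 100 mm, 290 mm high, stands at its -y end (own y -0.285 to -0.185); rail's end block at own y 0.192
- carrier (a joint): how far the carrier is slid along the rail, in m: 0 is the hard stop under the test head, 0.19 the unloading station, 0.25 the stop at the rail end. Friction about 2 N; at 0.19 a sprung roller drops between two ridges and holds it (about 6 to 10 N to push in or out; it acts from about 15 mm before to 15 mm after)
- head_under (a point): centre of the underside of the white test head, which the tower holds over the start place, 172 mm above the bench; the head is 130 mm (x) by 97 mm (y), 100 mm high, and leaves 26 mm over the canisters
- carrier_mid (a point): centre of the carrier, at the height on which the canisters stand (46 mm above the bench); axes as the rail's. Aluminium plate 190 mm (x) by 90 mm (y) with a 12 mm high grey nest block on it; two 61 mm bores, 45 mm either side of this point along x, hold one canister each, standing loosely 12 mm deep
- push_top (a point): centre of the top edge of the carrier's black push plate: upright, 40 mm (x) by 14 mm (y, the slide direction), 70 mm high, on an arm on the robot's side, 150 mm from carrier_mid along own -x. Its top is 116 mm above the bench. Push it on its -y face or pinch it from above across its 14 mm
- unload_station (a point): point on the rail where carrier_mid lies when the carrier is in the unloading station. A steel flag 14 mm wide, 75 mm high stands at this station on the far side of the rail (112 mm along own x); the small steel tab on the carrier's far edge then lines up with it
- can_a: filter canister, an upright cylinder 56 mm in diameter and 100 mm high, white plastic with black ends, about 160 g; starts in the carrier's bore nearer the robot. Origin: centre of its underside, z up its axis
- can_b: the other filter canister, the same size; starts in the carrier's bore farther from the robot. Origin: centre of its underside
- tote: grey open plastic tote 250 mm (own x) by 160 mm (own y), 45 mm high, walls and floor 5 mm thick, 0.9 kg, loose on the bench to the robot's left. Origin: centre of its underside
- jar: amber glass jar with a black cap, 64 mm in diameter, 100 mm high, a bystander beside the tower. Origin: centre of its underside
- driver: screwdriver 200 mm long lying on the bench along own x, a bystander. Origin: its middle, on the bench
Things that resemble listed ones, but are neither listed nor needed, are in the scene too. What is shaped like the can_b but red is not meant.

How it is judged:
By the outcome, as a careful person would: the job done as asked, in the order asked, and still so for the second after the job is handed in, with the robot touching nothing.
It also fails if it takes over 67 s, if anything falls off the work surface, if the arm or the gripper's body presses on something with over 40 N, if the wrist force passes 120 N, or if a joint passes its speed limit or range.

## Working session

There is one attempt and no reset: what is moved stays moved. The work goes in short steps, Python scripts to look and compute and a tool call to move; the robot and the scene stay as the last step left them, time stands still between calls to the robot, and variables do not carry over. Pictures are saved under pics/ and viewed, about 8 in all and at most 12, crops included, and the job is handed in when it is done.

Besides the shell and the picture viewer there is one more tool, called after "Call:" as name(argument=value, ...), one argument or row to a line, values as JSON. carry_out: Moves the arm, as the interface text tells. Its arguments: {"type":"object","properties":{"moves":{"type":"array","items":{"type":"array"}},"force":{"type":"number"}},"required":["moves"]}

```bash
mkdir -p pics; ls; cat > h.py <<'E'
import numpy as np, cv2
from plant import read_state, camera, job_done
def px2w(c,u,v,z=None,plane=None):
    K=c["camera_matrix"];k=c["k1"]
    d=np.array([(u-K[0,2])/K[0,0],(v-K[1,2])/K[1,1]]);s=d.copy()
    for _ in range(20): s=d/(1+k*(s@s))
    r=np.array([s[0],s[1],1.]);R=np.array(c["R"]);t=np.array(c["t"])
    if plane is None:
        if z is None: z=c["z_map"][int(round(v)),int(round(u))]
        return R.T@(r*z-t)
    o=-R.T@t;d=R.T@r
    return o+d*(plane-o[2])/d[2]
E
python3 - <<'E'
from h import *
import pickle
for n in ["scene","side"]:
    c=camera(n);pickle.dump(c,open(n+".pkl","wb"))
    cv2.imwrite(f"pics/{n}1.png",cv2.resize(c["img"],(800,600)))
    print(n,-np.array(c["R"]).T@c["t"],c["k1"])
s=read_state();print({k:np.round(v,3) for k,v in s.items()})
E
```

```text
pics
scene [ 1.09082406 -0.296674    1.08753315] -0.0339962324575972
side [0.43274054 0.73623471 0.62495949] -0.07159512567768782
{'clock': np.float64(0.1), 'joints': array([-1.291,  0.359,  1.511, -0.   ,  1.273, -0.115]), 'qvel': array([-0.   , -0.001, -0.001, -0.   , -0.001,  0.001]), 'effort': array([-1.0000e-03, -5.2865e+01, -2.7935e+01, -0.0000e+00,  5.0000e-03,
        0.0000e+00]), 'eef_pos': array([ 0.231, -0.553,  0.242]), 'tool_rot': array([-0.001,  0.981,  0.196, -0.   ]), 'force': array([ 0.25 ,  0.171, -0.885]), 'wrist_torque': array([-0.01 , -0.037, -0.009]), 'opening': np.float64(0.085)}
```

View pics/scene1.png

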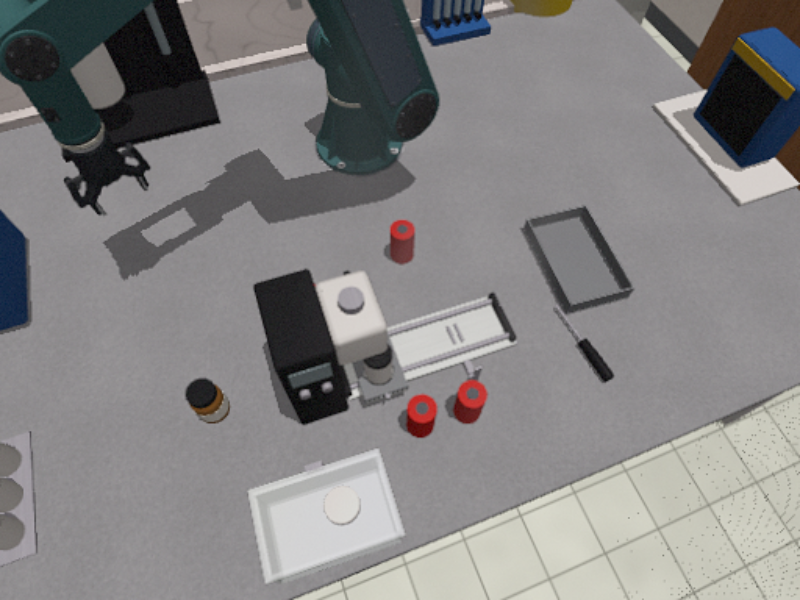

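View pics/side1.png

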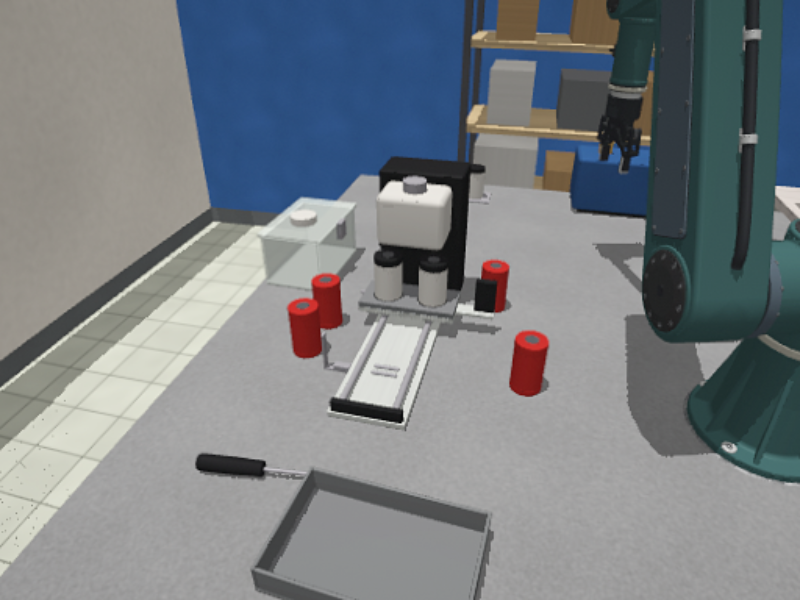

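The scene view shows the tower at (300,345), the head at (352,315), the rail's end block at (503,317) and the tote at (578,257), all in 800x600 pixels. The side view shows the two white canisters at (388,275) and (433,280). The push plate is at (486,295), with a red can close behind it at (495,285) and another at (528,362). Next I'll turn these pixels into positions.

```bash
python3 - <<'E'
from h import *
import pickle
S=pickle.load(open("scene.pkl","rb"));D=pickle.load(open("side.pkl","rb"))
def p(c,n,u,v,pl=None):
    a=px2w(c,u*.64,v*.64); b=px2w(c,u*.64,v*.64,plane=pl) if pl is not None else None
    print(n,np.round(a,3),None if b is None else np.round(b,3))
p(D,"endblkL",333,404);p(D,"endblkR",402,414)
p(S,"endblk n",492,297);p(S,"endblk f",513,338)
p(D,"canA top",433,264,.146);p(D,"canB top",388,257,.146)
p(D,"plateTL",478,281,.116);p(D,"plateTR",495,283,.116);p(D,"plate mid",486,296)
p(D,"red1top",495,265,.1);p(D,"red2top",531,339,.1);p(S,"red2top",402,228,.1)
p(D,"redtop3",326,281,.1);p(D,"redtop4",305,306,.1)
p(S,"redtop3",421,402,.1);p(S,"redtop4",472,387,.1)
p(S,"flagtop",471,368)
p(S,"flag?",475,374)
p(S,"tab",387,398)
for u,v in [(526,222),(585,208),(631,291),(570,309)]: p(S,"tote",u,v,.045)
for u,v in [(312,470),(490,514),(254,571)]: p(D,"toteD",u,v,.045)
p(S,"drv",555,308,.0);p(S,"drv",612,378,.0);p(S,"jar",205,390,.1)
p(S,"headbtn",350,297)
for u,v in [(256,287),(307,272)]: p(S,"tower",u,v,.29)
c=cv2.resize(D["img"][140:280,180:360],(800,622),interpolation=cv2.INTER_CUBIC)[:600]
cv2.imwrite("pics/crop.png",c)
E
```

```text
endblkL [0.688 0.124 0.024] None
endblkR [0.574 0.124 0.026] None
endblk n [0.587 0.117 0.034] None
endblk f [0.694 0.117 0.031] None
canA top [ 0.58  -0.159  0.144] [ 0.58  -0.156  0.146]
canB top [ 0.67  -0.167  0.145] [ 0.669 -0.165  0.146]
plateTL [ 0.494 -0.17   0.113] [ 0.493 -0.164  0.116]
plateTR [ 0.461 -0.167  0.114] [ 0.461 -0.164  0.116]
plate mid [ 0.476 -0.171  0.081] None
red1top [ 0.468 -0.264  0.102] [ 0.468 -0.267  0.1  ]
red2top [ 0.389 -0.018  0.1  ] [ 0.389 -0.019  0.1  ]
red2top [ 0.383 -0.021  0.097] [ 0.386 -0.021  0.1  ]
redtop3 [ 0.784 -0.125  0.1  ] [ 0.784 -0.125  0.1  ]
redtop4 [ 0.789 -0.028  0.102] [ 0.79 -0.03  0.1 ]
redtop3 [ 0.778 -0.132  0.099] [ 0.778 -0.132  0.1  ]
redtop4 [ 0.786 -0.031  0.102] [ 0.785 -0.03   0.1  ]
flagtop [0.719 0.008 0.015] None
flag? [ 0.747 -0.     0.052] None
tab [ 0.733 -0.184  0.054] None
tote [0.432 0.279 0.045] [0.432 0.279 0.045]
tote [0.439 0.441 0.038] [0.444 0.436 0.045]
tote [0.685 0.417 0.038] [0.687 0.412 0.045]
tote [0.67  0.273 0.021] [0.68  0.26  0.045]
toteD [0.666 0.271 0.039] [0.664 0.275 0.045]
toteD [ 0.422  0.256 -0.002] [0.423 0.292 0.045]
toteD [0.676 0.428 0.044] [0.675 0.429 0.045]
drv [ 0.646  0.254 -0.003] [0.648 0.253 0.   ]
drv [0.842 0.284 0.001] [0.842 0.285 0.   ]
jar [ 0.613 -0.505  0.1  ] [ 0.613 -0.505  0.1  ]
headbtn [ 0.627 -0.207  0.292] None
tower [ 0.551 -0.35   0.289] [ 0.552 -0.35   0.29 ]
tower [ 0.552 -0.261  0.289] [ 0.553 -0.261  0.29 ]
```

View pics/crop.png

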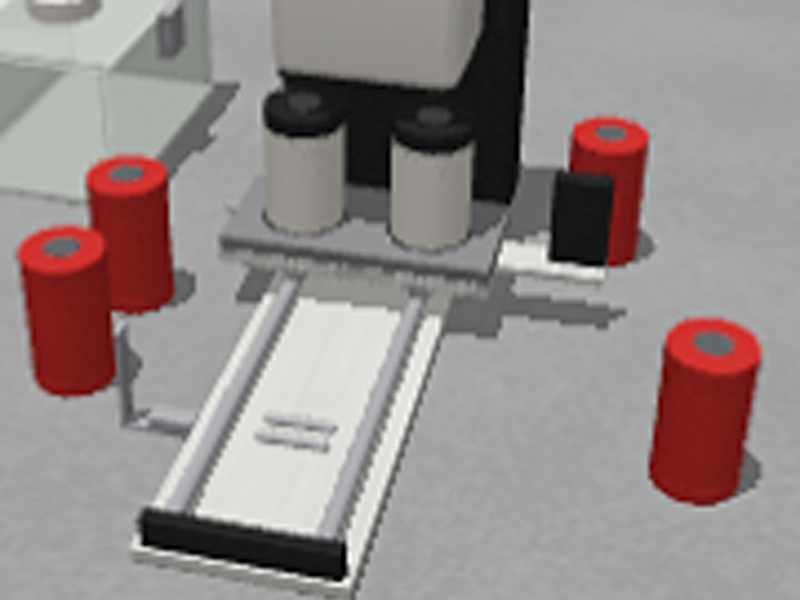

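The rail's yaw is about 0, and the push plate is near (0.477,-0.171). A red can stands behind it at (0.468,-0.267). I'll pinch the plate with the jaws partly open and drag the carrier. First I'll turn the tool so its y axis lies along the rail, then go above the plate.

Call:
carry_out(
  moves=[
    [[0,0,0],[0,0,0.099],0.045],
    [[0,0,0],[0,0,0.099],0.045],
    [[0,0,0],[0,0,0.099],0.045],
    [[0,0,0],[0,0,0.098],0.045],
    [[0.02,-0.032,0],[0,0,0],0.045],
    [[0.02,-0.032,0],[0,0,0],0.045],
    [[0.02,-0.032,0],[0,0,0],0.045],
    [[0.02,-0.032,0],[0,0,0],0.045],
  ],
  force=40,
)

```text
clock: 0.77
eef_pos: [0.311, -0.4242, 0.2418]
tool_rot: [-0.001, 1.0, -0.001, -0.0]
force: [0.7, -0.5, -0.1]
opening: 0.0453
```

Call:
carry_out(
  moves=[
    [[0.02,-0.032,0],[0,0,0],0.045],
    [[0.02,-0.032,0],[0,0,0],0.045],
    [[0.02,-0.032,0],[0,0,0],0.045],
    [[0.02,-0.032,0],[0,0,0],0.045],
    [[0.02,-0.032,0],[0,0,0],0.045],
    [[0.02,-0.032,0],[0,0,0],0.045],
    [[0.02,-0.032,0],[0,0,0],0.045],
    [[0,0,0],[0,0,0],0.045],
  ],
)

```text
clock: 1.43
eef_pos: [0.4531, -0.1964, 0.2421]
tool_rot: [-0.002, 1.0, 0.002, 0.001]
force: [-0.2, -0.6, 0.3]
opening: 0.0452
```

```bash
python3 - <<'E'
from h import *
import pickle
c=camera("wrist");pickle.dump(c,open("w1.pkl","wb"));s=read_state();print(s["eef_pos"],s["tool_rot"])
cv2.imwrite("pics/w1.png",cv2.resize(c["img"],(800,600)))
E
```

```text
[ 0.45187862 -0.19884892  0.24204503] [-5.75665138e-04  9.99996772e-01  2.47297135e-03 -9.33015662e-05]
```

View pics/w1.png

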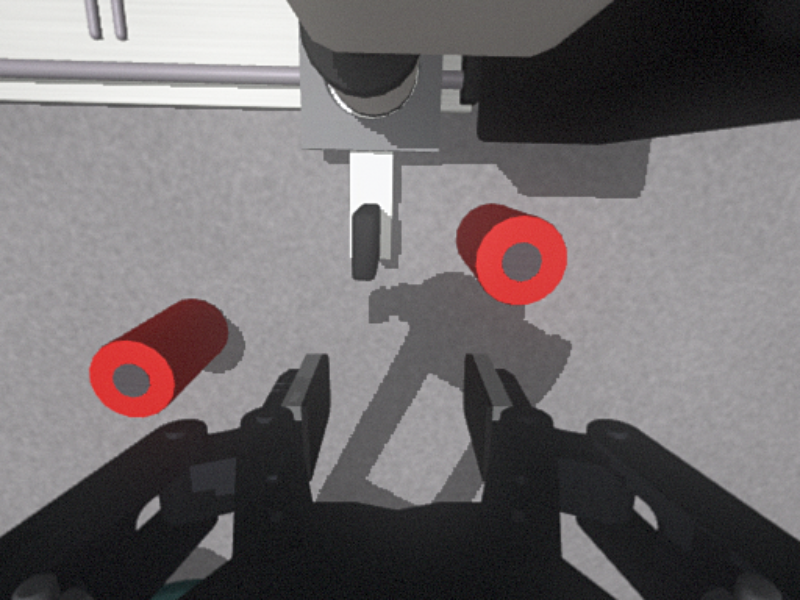

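The wrist view shows the push plate at about (365,240), the near red can at (520,260) and the other at (130,380). I'll take depth there.

```bash
python3 - <<'E'
from h import *
import pickle
c=pickle.load(open("w1.pkl","rb"))
pts=[]
for v in range(125,185):
  for u in range(215,255):
    w=px2w(c,u,v)
    if .108<w[2]<.125 and w[0]<.52: pts.append(w)
P=np.array(pts);print(len(P),P.min(0),P.max(0),np.median(P,0))
r=cv2.minAreaRect(P[:,:2].astype(np.float32));print(r)
for u,v in [(520,260),(130,380)]: print(px2w(c,u*.64,v*.64))
# nest/plate near edge yaw
for u,v in [(305,147),(435,147)]: print(px2w(c,u*.64,v*.64,plane=.046))
for u,v in [(50,70),(280,76)]: print(px2w(c,u*.64,v*.64))
E
```

```text
698 [ 0.45685433 -0.18382192  0.11028365] [ 0.49682574 -0.1698743   0.11772932] [ 0.47779205 -0.17692435  0.11542561]
((0.47687286138534546, -0.17688138782978058), (0.013635154813528061, 0.040008511394262314), 89.29679107666016)
[ 0.46634176 -0.27134458  0.09833308]
[ 0.38578272 -0.02211182  0.10060672]
[ 0.53365416 -0.13308793  0.046     ]
[ 0.53404225 -0.22169515  0.046     ]
[0.58415781 0.04430478 0.0273199 ]
[ 0.58112714 -0.1145086   0.02756773]
```

Plate centre is (0.477,-0.177) with yaw of about -1°. I'll align and descend.

Call:
carry_out(
  moves=[
    [[0.025,-0.022,0],[0,0,0],0.045],
    [[0,0,0],[0,0,0.015],0.045],
    [[0,0,0.036],[0,0,0],0.045],
    [[0,0,0.036],[0,0,0],0.045],
    [[0,0,0.036],[0,0,0],0.045],
    [[0,0,0.036],[0,0,0],0.045],
    [[0,0,0],[0,0,0],0.045],
    [[0,0,0],[0,0,0],0.045],
  ],
)

```text
clock: 2.15
eef_pos: [0.4737, -0.1799, 0.097]
tool_rot: [-0.001, 1.0, -0.008, -0.002]
force: [0.3, -0.1, 0.1]
opening: 0.0453
```

Call:
carry_out(
  moves=[
    [[0,0,0],[0,0,0],0.0],
    [[0,0,0],[0,0,0],0.0],
    [[0,0,0],[0,0,0],0.0],
    [[0,0,0],[0,0,0],0.0],
    [[0,0,0],[0,0,0],0.0],
    [[0,0,0],[0,0,0],0.0],
  ],
)

```text
clock: 2.65
eef_pos: [0.4772, -0.1793, 0.1007]
tool_rot: [-0.0, 1.0, -0.008, 0.002]
force: [0.9, 6.0, 4.7]
opening: 0.0133
```

The plate is gripped. I'll drag it along the rail, 0.16 m first, then finish slowly.

Call:
carry_out(
  moves=[
    [[0,-0.01,0],[0,0,0],0.0],
    [[0,-0.015,0],[0,0,0],0.0],
    [[0,-0.015,0],[0,0,0],0.0],
    [[0,-0.015,0],[0,0,0],0.0],
    [[0,-0.015,0],[0,0,0],0.0],
    [[0,-0.015,0],[0,0,0],0.0],
    [[0,-0.015,0],[0,0,0],0.0],
    [[0,-0.01,0],[0,0,0],0.0],
  ],
)

```text
clock: 3.32
eef_pos: [0.4794, -0.0692, 0.1007]
tool_rot: [0.001, 1.0, -0.008, 0.002]
force: [-1.8, -2.3, 7.1]
opening: 0.0132
```

Call:
carry_out(
  moves=[
    [[0,-0.01,0],[0,0,0],0.0],
    [[0,-0.01,0],[0,0,0],0.0],
    [[0,-0.01,0],[0,0,0],0.0],
    [[0,-0.01,0],[0,0,0],0.0],
    [[0,-0.008,0],[0,0,0],0.0],
    [[0,-0.006,0],[0,0,0],0.0],
    [[0,-0.006,0],[0,0,0],0.0],
    [[0,0,0],[0,0,0],0.0],
  ],
)

```text
clock: 3.98
eef_pos: [0.4805, -0.0089, 0.1007]
tool_rot: [0.0, 1.0, -0.008, 0.003]
force: [-0.1, 1.5, 7.0]
opening: 0.0132
```

Call:
carry_out(
  moves=[
    [[0,-0.004,0],[0,0,0],0.0],
    [[0,-0.003,0],[0,0,0],0.0],
    [[0,-0.003,0],[0,0,0],0.0],
    [[0,0,0],[0,0,0],0.0],
  ],
)

```text
clock: 4.32
eef_pos: [0.4807, 0.0002, 0.1007]
tool_rot: [0.001, 1.0, -0.008, 0.003]
force: [0.5, -0.6, 7.2]
opening: 0.013
```

Call:
carry_out(
  moves=[
    [[0,-0.003,0],[0,0,0],0.0],
    [[0,-0.002,0],[0,0,0],0.0],
    [[0,-0.002,0],[0,0,0],0.0],
    [[0,0,0],[0,0,0],0.0],
  ],
)

```text
clock: 4.65
eef_pos: [0.4809, 0.0078, 0.1007]
tool_rot: [-0.0, 1.0, -0.008, 0.003]
force: [0.4, 2.6, 7.5]
opening: 0.0134
```

Call:
carry_out(
  moves=[
    [[0,-0.001,0],[0,0,0],0.0],
    [[0,-0.001,0],[0,0,0],0.0],
    [[0,0,0],[0,0,0],0.0],
    [[0,0,0],[0,0,0],0.0],
  ],
)

```text
clock: 4.98
eef_pos: [0.4809, 0.0099, 0.1007]
tool_rot: [-0.0, 1.0, -0.008, 0.003]
force: [0.3, 2.9, 8.1]
opening: 0.0131
```

```bash
python3 - <<'E'
from h import *
import pickle
D=camera("side");S=camera("scene")
pickle.dump((D,S),open("p2.pkl","wb"))
a=cv2.resize(S["img"][150:290,190:370],(400,311));b=cv2.resize(D["img"][140:290,180:360],(800,667))
a=cv2.resize(S["img"][190:260,220:340],(800,467))
cv2.imwrite("pics/st.png",a)
print(read_state()["force"])
E
```

```text
[0.37353049 3.96888762 7.27410889]
```

View pics/st.png

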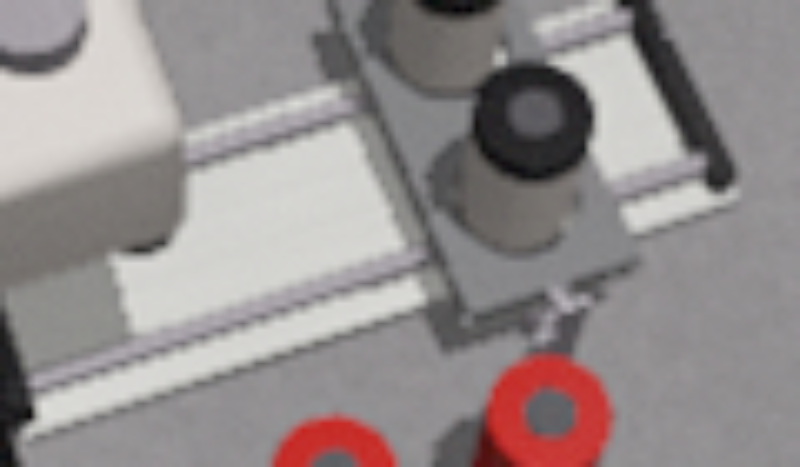

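The tab lines up with the flag at about (550,305). I'll release, so the detent centres the carrier, then lift and check the position.

Call:
carry_out(
  moves=[
    [[0,0,0],[0,0,0],0.04],
    [[0,0,0],[0,0,0],0.04],
    [[0,0,0],[0,0,0],0.04],
    [[0,0,-0.03],[0,0,0],0.04],
    [[0,0,-0.04],[0,0,0],0.04],
    [[0,0,-0.04],[0,0,0],0.04],
    [[-0.02,0,-0.04],[0,0,0],0.06],
    [[0,0,0],[0,0,0],0.085],
  ],
)

```text
clock: 5.75
eef_pos: [0.4616, 0.0091, 0.2523]
tool_rot: [0.001, 1.0, -0.007, 0.005]
force: [0.4, 1.0, -1.2]
opening: 0.0628
```

```bash
python3 - <<'E'
from h import *
import pickle
c=camera("wrist");pickle.dump(c,open("w2.pkl","wb"));s=read_state();print(s["eef_pos"],s["tool_rot"])
cv2.imwrite("pics/w2.png",cv2.resize(c["img"],(800,600)))
P=np.array([px2w(c,u,v) for v in range(0,260,1) for u in range(100,400) if c["z_map"][v,u]>0])
m=(P[:,2]>.11)&(P[:,2]<.12)&(P[:,0]>.44)&(P[:,0]<.52)&(abs(P[:,1]-.01)<.04)
print(m.sum(),cv2.minAreaRect(P[m][:,:2].astype(np.float32)))
m=(P[:,2]>.14)&(P[:,2]<.152)&(P[:,0]>.53)
print(m.sum(),P[m].min(0),P[m].max(0))
for lo,hi in [(.53,.625),(.63,.72)]:
  q=P[m&(P[:,0]>lo)&(P[:,0]<hi)]
  if len(q): print(cv2.minEnclosingCircle(q[:,:2].astype(np.float32)),len(q))
E
```

```text
[0.46140697 0.00918435 0.24951078] [ 5.12955232e-04  9.99964244e-01 -7.56954964e-03  3.73492424e-03]
619 ((0.4808625876903534, 0.011186733841896057), (0.013303939253091812, 0.03895748406648636), 89.2697982788086)
4500 [ 0.55698593 -0.02047839  0.14017357] [0.60438487 0.03558279 0.14924327]
((0.5848838090896606, 0.0075543345883488655), 0.028268683701753616) 4500
```

View pics/w2.png

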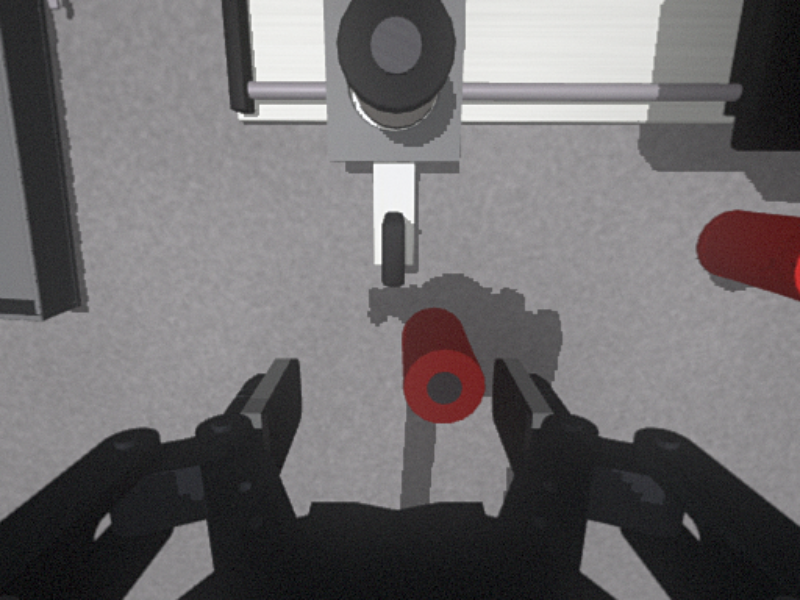

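The plate is at (0.481,0.011), which is 0.188 m of travel and agrees with 0.19 within measuring error. Can A's cap is at (0.585,0.0076). I'll go over can A and descend.

Call:
carry_out(
  moves=[
    [[0.031,0,0],[0,0,0],0.085],
    [[0.031,0,0],[0,0,0],0.085],
    [[0.031,0,0],[0,0,0],0.085],
    [[0.031,0,0],[0,0,0],0.085],
    [[0,0,0],[0,0,0],0.085],
    [[0,0,0],[0,0,0],0.085],
  ],
  force=30,
)

```text
clock: 6.3
eef_pos: [0.5847, 0.0074, 0.2436]
tool_rot: [-0.0, 1.0, -0.008, -0.001]
force: [-1.2, -0.7, -0.5]
opening: 0.0849
```

```bash
python3 - <<'E'
from h import *
c=camera("wrist");s=read_state();print(s["eef_pos"])
P=np.array([px2w(c,u,v) for v in range(0,384) for u in range(0,512) if c["z_map"][v,u]>0])
for lo,hi in [(.53,.625),(.63,.72)]:
  q=P[(P[:,2]>.14)&(P[:,2]<.152)&(P[:,0]>lo)&(P[:,0]<hi)&(abs(P[:,1]-.01)<.04)]
  if len(q): print(cv2.minEnclosingCircle(q[:,:2].astype(np.float32)),len(q))
q=P[(P[:,2]>.040)&(P[:,2]<.05)&(P[:,1]>.2)]
print(len(q)); 
if len(q): print(cv2.minAreaRect(q[:,:2].astype(np.float32)))
E
```

```text
[0.58318327 0.00758609 0.24369347]
((0.5855045318603516, 0.007661721669137478), 0.028188100084662437) 3557
((0.675689160823822, 0.00622297078371048), 0.028189975768327713) 4868
1462
((0.5415050387382507, 0.2832036018371582), (0.05519415810704231, 0.25322532653808594), 75.1567611694336)
```

Call:
carry_out(
  moves=[
    [[0.002,0,0.035],[0,0,0],0.085],
    [[0,0,0.035],[0,0,0],0.085],
    [[0,0,0.035],[0,0,0],0.085],
    [[0,0,0.034],[0,0,0],0.085],
    [[0,0,0],[0,0,0],0.085],
    [[0,0,0],[0,0,0],0.07],
    [[0,0,0],[0,0,0],0.06],
    [[0,0,0],[0,0,0],0.04],
  ],
)

```text
clock: 7.02
eef_pos: [0.5875, 0.0074, 0.1091]
tool_rot: [0.0, 1.0, -0.008, 0.002]
force: [1.4, -0.8, 0.3]
opening: 0.055
```

Call:
carry_out(
  moves=[
    [[0,0,0],[0,0,0],0.04],
    [[0,0,0],[0,0,0],0.04],
    [[0,0,0],[0,0,0],0.04],
    [[0,0,0],[0,0,0],0.04],
  ],
)

```text
clock: 7.35
eef_pos: [0.5876, 0.0074, 0.1089]
tool_rot: [0.0, 1.0, -0.008, 0.002]
force: [0.1, 0.1, 8.3]
opening: 0.0554
```

Can A is held at an opening of 55 mm. I'll lift it straight up.

Call:
carry_out(
  moves=[
    [[0,0,-0.005],[0,0,0],0.04],
    [[0,0,-0.01],[0,0,0],0.04],
    [[0,0,-0.015],[0,0,0],0.04],
    [[0,0,-0.02],[0,0,0],0.04],
    [[0,0,-0.03],[0,0,0],0.04],
    [[0,0,-0.03],[0,0,0],0.04],
    [[0,0,0],[0,0,0],0.04],
    [[0,0,0],[0,0,0],0.04],
  ],
)

```text
clock: 8.02
eef_pos: [0.5876, 0.0073, 0.2195]
tool_rot: [0.0, 1.0, -0.008, 0.003]
force: [0.5, 0.8, -1.2]
opening: 0.0554
```

```bash
python3 - <<'E'
from h import *
s=read_state();print(s["eef_pos"],s["force"],s["opening"])
c=camera("side");S=camera("scene")
a=np.hstack([cv2.resize(c["img"],(400,300)),cv2.resize(S["img"],(400,300))])
b=cv2.resize(c["img"][120:,150:],None,fx=800/362,fy=800/362)[:584]
cv2.imwrite("pics/lift.png",b)
def grid(c):
  P=np.array([px2w(c,u,v) for v in range(0,384) for u in range(0,512) if c["z_map"][v,u]>0]);return P
for c in (c,S):
  P=grid(c);q=P[(P[:,2]>.038)&(P[:,2]<.052)&(P[:,1]>.2)&(P[:,1]<.5)&(P[:,0]>.38)&(P[:,0]<.74)]
  print(len(q),cv2.minAreaRect(q[:,:2].astype(np.float32)))
E
```

```text
[0.58757075 0.00731787 0.21948146] [ 0.49953391  0.7791716  -1.23646041] 0.05543522609306414
1077 ((0.5521857738494873, 0.3565274178981781), (0.16170364618301392, 0.250219464302063), 85.45315551757812)
410 ((0.5519249439239502, 0.35331153869628906), (0.1667892038822174, 0.2547929883003235), 85.86974334716797)
```

View pics/lift.png

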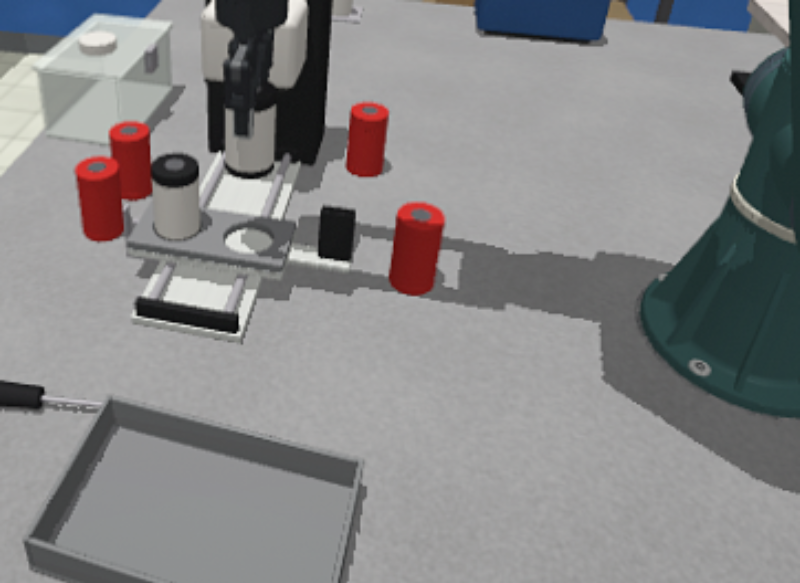

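Can A is held clear and the tote is empty: centre (0.552,0.355), yaw -4.3°. I'll carry the can to (0.502,0.359).

Call:
carry_out(
  moves=[
    [[-0.005,-0.02,0],[0,0,0],0.04],
    [[-0.0096,-0.0368,0],[0,0,0],0.04],
    [[-0.0096,-0.0368,0],[0,0,0],0.04],
    [[-0.0096,-0.0368,0],[0,0,0],0.04],
    [[-0.0096,-0.0368,0],[0,0,0],0.04],
    [[-0.0096,-0.0368,0],[0,0,0],0.04],
    [[-0.0096,-0.0368,0],[0,0,0],0.04],
    [[-0.0096,-0.0368,0],[0,0,0],0.04],
  ],
)

```text
clock: 8.78
eef_pos: [0.5161, 0.2873, 0.2148]
tool_rot: [0.001, 1.0, -0.008, -0.002]
force: [1.1, 0.0, -0.8]
opening: 0.0555
```

Call:
carry_out(
  moves=[
    [[-0.0096,-0.0368,0],[0,0,0],0.04],
    [[-0.0095,-0.0366,0],[0,0,0],0.04],
    [[0,0,0],[0,0,0.06],0.04],
    [[0,0,0.03],[0,0,0],0.04],
    [[0,0,0.03],[0,0,0],0.04],
    [[0,0,0.03],[0,0,0],0.04],
    [[0,0,0.02],[0,0,0],0.04],
    [[0,0,0],[0,0,0],0.04],
  ],
)

```text
clock: 9.45
eef_pos: [0.4954, 0.3573, 0.1004]
tool_rot: [0.003, 0.999, -0.038, -0.005]
force: [-1.3, 0.6, -1.7]
opening: 0.0553
```

Call:
carry_out(
  moves=[
    [[0,0,0.015],[0,0,0],0.04],
    [[0,0,0.01],[0,0,0],0.04],
    [[0,0,0],[0,0,0],0.04],
    [[0,0,0],[0,0,0],0.04],
  ],
)

```text
clock: 9.78
eef_pos: [0.4997, 0.3596, 0.0815]
tool_rot: [0.0, 0.999, -0.038, -0.001]
force: [-0.4, 0.2, -1.2]
opening: 0.0552
```

Call:
carry_out(
  moves=[
    [[0,0,0.005],[0,0,0],0.04],
    [[0,0,0.003],[0,0,0],0.04],
    [[0,0,0],[0,0,0],0.04],
    [[0,0,0],[0,0,0],0.04],
  ],
)

```text
clock: 10.12
eef_pos: [0.5001, 0.3599, 0.0739]
tool_rot: [-0.0, 0.999, -0.038, 0.0]
force: [-0.6, 0.2, -0.4]
opening: 0.0555
```

Call:
carry_out(
  moves=[
    [[0,0,0.002],[0,0,0],0.04],
    [[0,0,0.002],[0,0,0],0.04],
    [[0,0,0],[0,0,0],0.04],
    [[0,0,0],[0,0,0],0.04],
  ],
)

```text
clock: 10.45
eef_pos: [0.5, 0.3598, 0.0695]
tool_rot: [0.0, 0.999, -0.038, -0.0]
force: [-0.3, 0.0, -0.6]
opening: 0.055
```

Call:
carry_out(
  moves=[
    [[0,0,0.001],[0,0,0],0.04],
    [[0,0,0.001],[0,0,0],0.04],
    [[0,0,0],[0,0,0],0.04],
    [[0,0,0],[0,0,0],0.04],
  ],
)

```text
clock: 10.78
eef_pos: [0.5002, 0.3599, 0.068]
tool_rot: [-0.0, 0.999, -0.038, 0.0]
force: [-1.9, -0.6, 3.9]
opening: 0.0556
```

The can is on the floor (3.9 N upward). I'll release and lift.

Call:
carry_out(
  moves=[
    [[0,0,0],[0,0,0],0.06],
    [[0,0,0],[0,0,0],0.065],
    [[0,0,0],[0,0,0],0.075],
    [[0,0,0],[0,0,0],0.08],
    [[0,0,-0.02],[0,0,0],0.085],
    [[0,0,-0.04],[0,0,0],0.085],
    [[0,0,-0.04],[0,0,0],0.085],
    [[0,0,-0.04],[0,0,0],0.085],
  ],
)

```text
clock: 11.45
eef_pos: [0.4996, 0.3595, 0.2086]
tool_rot: [0.0, 0.999, -0.038, -0.001]
force: [1.0, 0.9, -1.0]
opening: 0.0852
```

Call:
carry_out(
  moves=[
    [[0,0,-0.035],[0,0,-0.06],0.085],
    [[0.019,0.037,0],[0,0,0],0.085],
    [[0.019,0.037,0],[0,0,0],0.085],
    [[0.019,0.037,0],[0,0,0],0.085],
    [[0.019,0.037,0],[0,0,0],0.085],
    [[0.019,0.037,0],[0,0,0],0.085],
    [[0.019,0.037,0],[0,0,0],0.085],
    [[0.019,0.037,0],[0,0,0],0.085],
  ],
)

```text
clock: 12.12
eef_pos: [0.6296, 0.0969, 0.2426]
tool_rot: [-0.0, 1.0, -0.008, -0.0]
force: [-0.2, -0.2, -0.4]
opening: 0.085
```

Call:
carry_out(
  moves=[
    [[0.019,0.037,0],[0,0,0],0.085],
    [[0.015,0.037,0],[0,0,0],0.085],
    [[0,0.017,0],[0,0,0],0.085],
    [[0,0,0],[0,0,0],0.085],
    [[0,0,0],[0,0,0],0.085],
  ],
)

```text
clock: 12.53
eef_pos: [0.6617, 0.0063, 0.2422]
tool_rot: [-0.0, 1.0, -0.009, -0.0]
force: [-0.5, -0.1, 0.4]
opening: 0.0852
```

```bash
python3 - <<'E'
from h import *
c=camera("wrist");s=read_state();print(s["eef_pos"],s["tool_rot"])
P=np.array([px2w(c,u,v) for v in range(0,384) for u in range(0,512) if c["z_map"][v,u]>0])
q=P[(P[:,2]>.14)&(P[:,2]<.152)&(P[:,0]>.62)&(P[:,0]<.73)&(abs(P[:,1]-.01)<.06)]
if len(q): print(cv2.minEnclosingCircle(q[:,:2].astype(np.float32)),len(q))
for n in("side","scene"):
  c=camera(n);P=np.array([px2w(c,u,v) for v in range(0,384) for u in range(0,512) if c["z_map"][v,u]>0])
  q=P[(P[:,2]>.09)&(P[:,2]<.112)&(P[:,1]>.3)&(P[:,1]<.5)&(P[:,0]>.42)&(P[:,0]<.7)]
  if len(q):print(n,cv2.minEnclosingCircle(q[:,:2].astype(np.float32)),q[:,2].max())
E
```

```text
[0.66140447 0.00748803 0.24227515] [-4.23894223e-04  9.99967284e-01 -8.06817418e-03 -3.93676042e-04]
((0.676167368888855, 0.005947566591203213), 0.028239941224455833) 3754
side ((0.5001402497291565, 0.3626628518104553), 0.02898048795759678) 0.10703877638625335
scene ((0.5010831952095032, 0.357889324426651), 0.02900690771639347) 0.10957810413499383
```

Can A stands upright at (0.500,0.36). Now can B at (0.676,0.006).

Call:
carry_out(
  moves=[
    [[0.0148,0.001,0],[0,0,0],0.085],
    [[0,0,0.034],[0,0,0],0.085],
    [[0,0,0.034],[0,0,0],0.085],
    [[0,0,0.034],[0,0,0],0.085],
    [[0,0,0.031],[0,0,0],0.085],
    [[0,0,0],[0,0,0],0.085],
    [[0,0,0],[0,0,0],0.07],
    [[0,0,0],[0,0,0],0.06],
  ],
)

```text
clock: 13.35
eef_pos: [0.6776, 0.007, 0.1113]
tool_rot: [-0.0, 1.0, -0.007, 0.001]
force: [-0.4, -0.2, 0.9]
opening: 0.0632
```

Call:
carry_out(
  moves=[
    [[0,0,0],[0,0,0],0.04],
    [[0,0,0],[0,0,0],0.04],
    [[0,0,0],[0,0,0],0.04],
    [[0,0,0],[0,0,0],0.04],
    [[0,0,0],[0,0,0],0.04],
  ],
)

```text
clock: 13.77
eef_pos: [0.6784, 0.0063, 0.1122]
tool_rot: [-0.0, 1.0, -0.008, 0.002]
force: [0.5, 1.1, 7.4]
opening: 0.0557
```

Call:
carry_out(
  moves=[
    [[0,0,-0.005],[0,0,0],0.04],
    [[0,0,-0.01],[0,0,0],0.04],
    [[0,0,-0.015],[0,0,0],0.04],
    [[0,0,-0.02],[0,0,0],0.04],
    [[0,0,-0.03],[0,0,0],0.04],
    [[0,0,-0.03],[0,0,0],0.04],
    [[0,0,0],[0,0,0],0.04],
    [[0,0,0],[0,0,0],0.04],
  ],
)

```text
clock: 14.43
eef_pos: [0.678, 0.0059, 0.2227]
tool_rot: [0.0, 1.0, -0.008, 0.003]
force: [-1.0, 0.9, -2.1]
opening: 0.0552
```

```bash
python3 - <<'E'
from h import *
s=read_state();print(s["eef_pos"],s["force"],s["opening"])
c=camera("side")
P=np.array([px2w(c,u,v) for v in range(0,384) for u in range(0,512) if c["z_map"][v,u]>0])
q=P[(abs(P[:,0]-.676)<.035)&(abs(P[:,1]-.006)<.035)&(P[:,2]>.07)];print("lowest of can",np.percentile(q[:,2],2))
for n in("side","scene"):
  c=camera(n);P=np.array([px2w(c,u,v) for v in range(0,384) for u in range(0,512) if c["z_map"][v,u]>0])
  q=P[(P[:,2]>.038)&(P[:,2]<.052)&(P[:,1]>.2)&(P[:,1]<.5)&(P[:,0]>.38)&(P[:,0]<.74)]
  print(len(q),cv2.minAreaRect(q[:,:2].astype(np.float32)))
E
```

```text
[0.67797959 0.00587722 0.22268902] [-1.00128512  0.86859159 -2.07882978] 0.055158851208418236
lowest of can 0.1648299137921341
1211 ((0.5526866912841797, 0.3565560579299927), (0.16127805411815643, 0.2509325444698334), 85.6171875)
423 ((0.551809549331665, 0.35406678915023804), (0.16598129272460938, 0.25456809997558594), 85.51397705078125)
```

Can B is held. I'll carry it to (0.603,0.351).

Call:
carry_out(
  moves=[
    [[-0.004,-0.02,0],[0,0,0],0.04],
    [[-0.0085,-0.036,0],[0,0,0],0.04],
    [[-0.0085,-0.036,0],[0,0,0],0.04],
    [[-0.0085,-0.036,0],[0,0,0],0.04],
    [[-0.0085,-0.036,0],[0,0,0],0.04],
    [[-0.0085,-0.036,0],[0,0,0],0.04],
    [[-0.0085,-0.036,0],[0,0,0],0.04],
    [[-0.0085,-0.036,0],[0,0,0],0.04],
  ],
)

```text
clock: 15.25
eef_pos: [0.6154, 0.2803, 0.2176]
tool_rot: [0.001, 1.0, -0.008, -0.002]
force: [0.6, -0.5, -0.9]
opening: 0.0554
```

Call:
carry_out(
  moves=[
    [[-0.0085,-0.036,0],[0,0,0],0.04],
    [[-0.0085,-0.036,0],[0,0,0],0.04],
    [[0,0,0],[0,0,0.06],0.04],
    [[0,0,0],[0,0,0],0.04],
    [[0,0,0.03],[0,0,0],0.04],
    [[0,0,0.03],[0,0,0],0.04],
    [[0,0,0.02],[0,0,0],0.04],
    [[0,0,0],[0,0,0],0.04],
  ],
)

```text
clock: 15.92
eef_pos: [0.5974, 0.3479, 0.1331]
tool_rot: [0.003, 0.999, -0.037, -0.005]
force: [-1.3, -0.6, -2.5]
opening: 0.0551
```

Call:
carry_out(
  moves=[
    [[0,0,0.025],[0,0,0],0.04],
    [[0,0,0.02],[0,0,0],0.04],
    [[0,0,0.01],[0,0,0],0.04],
    [[0,0,0],[0,0,0],0.04],
    [[0,0,0],[0,0,0],0.04],
  ],
)

```text
clock: 16.33
eef_pos: [0.6015, 0.3507, 0.0849]
tool_rot: [0.0, 0.999, -0.038, -0.0]
force: [0.4, -0.4, -2.0]
opening: 0.0551
```

Call:
carry_out(
  moves=[
    [[0,0,0.005],[0,0,0],0.04],
    [[0,0,0.004],[0,0,0],0.04],
    [[0,0,0],[0,0,0],0.04],
    [[0,0,0],[0,0,0],0.04],
  ],
)

```text
clock: 16.67
eef_pos: [0.6014, 0.3514, 0.076]
tool_rot: [-0.0, 0.999, -0.038, 0.0]
force: [-0.2, 0.2, -1.9]
opening: 0.0555
```

Call:
carry_out(
  moves=[
    [[0,0,0.002],[0,0,0],0.04],
    [[0,0,0.001],[0,0,0],0.04],
    [[0,0,0],[0,0,0],0.04],
    [[0,0,0],[0,0,0],0.04],
  ],
)

```text
clock: 17.0
eef_pos: [0.6012, 0.3513, 0.0726]
tool_rot: [-0.0, 0.999, -0.038, -0.0]
force: [0.6, -0.2, -2.2]
opening: 0.0553
```

Call:
carry_out(
  moves=[
    [[0,0,0.001],[0,0,0],0.04],
    [[0,0,0.001],[0,0,0],0.04],
    [[0,0,0],[0,0,0],0.04],
    [[0,0,0],[0,0,0],0.04],
  ],
)

```text
clock: 17.33
eef_pos: [0.6015, 0.3514, 0.0714]
tool_rot: [-0.0, 0.999, -0.038, 0.0]
force: [-2.5, -0.8, 4.6]
opening: 0.0554
```

The can is on the floor. I'll release, lift, and make the final check.

Call:
carry_out(
  moves=[
    [[0,0,0],[0,0,0],0.06],
    [[0,0,0],[0,0,0],0.065],
    [[0,0,0],[0,0,0],0.075],
    [[0,0,0],[0,0,0],0.08],
    [[0,0,-0.02],[0,0,0],0.085],
    [[0,0,-0.04],[0,0,0],0.085],
    [[0,0,-0.04],[0,0,0],0.085],
    [[0,0,-0.04],[0,0,0],0.085],
  ],
)

```text
clock: 18.0
eef_pos: [0.6008, 0.3511, 0.2114]
tool_rot: [0.0, 0.999, -0.038, -0.001]
force: [0.6, 0.7, 0.1]
opening: 0.085
```

Call:
carry_out(
  moves=[
    [[0,0,-0.035],[0,0,0],0.085],
    [[-0.02,0.03,-0.02],[0,0,0],0.085],
    [[-0.02,0.03,0],[0,0,0],0.085],
    [[-0.02,0.03,0],[0,0,0],0.085],
    [[-0.02,0.03,0],[0,0,0],0.085],
    [[-0.02,0.03,0],[0,0,0],0.085],
    [[0,0,0],[0,0,0],0.085],
    [[0,0,0],[0,0,0],0.085],
  ],
)

```text
clock: 18.67
eef_pos: [0.4891, 0.2081, 0.2658]
tool_rot: [-0.0, 0.999, -0.038, -0.0]
force: [0.7, 0.3, 0.5]
opening: 0.0853
```

```bash
python3 - <<'E'
from h import *
s=read_state();print(s["eef_pos"],s["force"])
for n in("side","scene"):
  c=camera(n);cv2.imwrite(f"pics/f_{n}.png",cv2.resize(c["img"],(800,600)))
  P=np.array([px2w(c,u,v) for v in range(0,384) for u in range(0,512) if c["z_map"][v,u]>0])
  for lo,hi in((.42,.55),(.56,.68)):
    q=P[(P[:,2]>.09)&(P[:,2]<.112)&(P[:,1]>.3)&(P[:,1]<.42)&(P[:,0]>lo)&(P[:,0]<hi)]
    if len(q):print(n,cv2.minEnclosingCircle(q[:,:2].astype(np.float32)),q[:,2].max())
  q=P[(P[:,2]>.1)&(P[:,2]<.125)&(P[:,0]>.45)&(P[:,0]<.51)&(abs(P[:,1]-.01)<.04)]
  if len(q):print("plate",q.min(0),q.max(0))
E
```

```text
[0.48909392 0.20810029 0.2658326 ] [0.71429814 0.26787593 0.52037552]
side ((0.4995492696762085, 0.361860990524292), 0.028811080381274223) 0.10744816002720622
side ((0.5994821190834045, 0.3530116379261017), 0.029129063710570335) 0.10698077320745067
plate [0.46259273 0.00610752 0.10022986] [0.50264307 0.02127114 0.11725018]
scene ((0.5003761053085327, 0.3578096628189087), 0.0299054142087698) 0.10968365196684574
scene ((0.6001200079917908, 0.34881260991096497), 0.029568849131464958) 0.11050707468007015
plate [0.46427306 0.00357424 0.10025697] [0.50479082 0.01794859 0.11912373]
```

View pics/f_side.png

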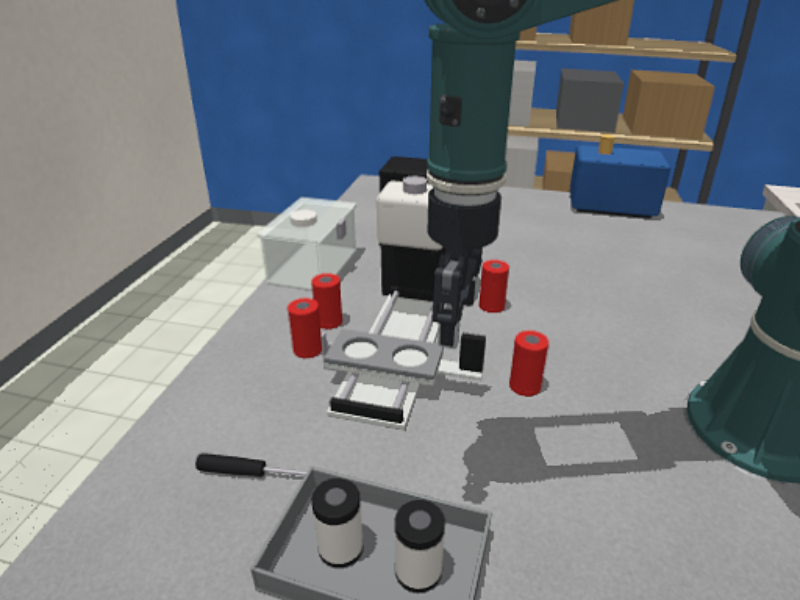

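View pics/f_scene.png

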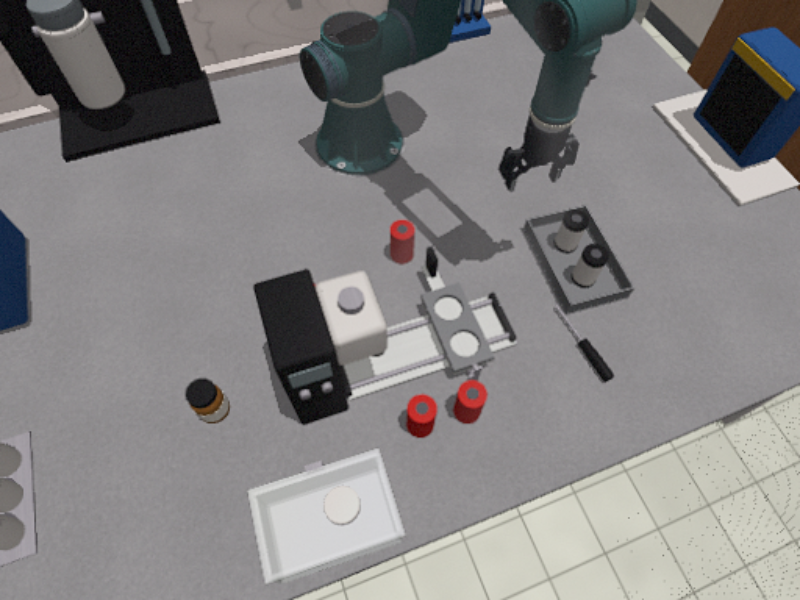

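Both canisters stand in the tote, at (335,520) and (419,545) in the side view. The carrier is unchanged at the flag, around (460,330) in the scene view. The jar, screwdriver and red cans haven't moved. Handing in.

```bash
python3 -c "
from plant import job_done;print(job_done())"
```

```text
the job is handed in; nothing more can be done
None
```

I pinched the push plate, drew the carrier into the unloading station and let it settle there. I then lifted out both canisters one at a time and stood them in the grey tote. I handed the job in at about 19 s on the robot's clock.

- **Canisters:** both stand upright on the tote floor at about (0.500, 0.360) and (0.600, 0.351), with tops 0.107–0.110 m above the bench (0.105 expected).
- **Carrier:** the push plate travelled about 0.188 m, within measuring error of the 0.19 m station. It was still there after both lifts, and the tab lined up with the flag when I last looked closely, before the lifts. I judged the click from position and force, since nothing reports it directly.
- **Bystanders:** in the last pictures the jar, screwdriver, red cans and tote look unmoved, and the arm is clear of everything.
- **Disagreement:** the side and scene cameras differ by about 3–4 mm in y, which made no difference to the job.

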